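# Open the touch-latch glaze cupboard

### The arm

A 6-joint arm with a two-finger parallel gripper is mounted at the origin on the work surface. World frame = base frame: x ahead of the robot, y to its left, z up, the work surface at z = 0. Lengths are in m, angles in rad, forces in N, time in s.
With the tool pointing down it reaches from about 0.4 to 0.825 m from the base axis. Payload 7 kg.
Tool frame: the origin (TCP) lies at the very end of the fingers, on their centre line; the grasp point (between the pads) lies 19 mm behind it; x points along the fingers, y is the direction in which the jaws open and shut, and the axes are right-handed (so a half turn about x gives the same grasp; the last joint's range is limited). The gripper opens to 85 mm and grips with 20 to 120 N. Pads are 22 mm wide; open, the fingers measure 114 mm over their backs; the gripper's body (76 mm by 85 mm) begins 54 mm behind the grasp point. The pads swing forward as they close: fully open they stand 13 mm farther back than shut.
Start: joints at [1.486, 0.359, 0.012, 0, -1.224, -0.288], TCP at [0.246, 0.629, 0.21] pointing down, gripper open.
Joint ranges: [-3.07, 3.07], [-1.43, 2.12], [-1.02, 1.25], [-3.03, 1.67], [-3.05, -0], [-3.03, 3.03]. Speed limits (rad/s): [2.39, 2.39, 3.01, 3.14, 3.14, 3.14].

### API

Orientations are given as [roll, pitch, yaw] about the fixed x, y, z axes, in that order (R = Rz(yaw) Ry(pitch) Rx(roll)).
In Python, from station import arm gives the robot as it stands.
- The arm moves only by the shell command python3 -m jog 'ROWS' [FORCE]. ROWS is JSON, a list that holds one entry, the list of rows, each a list of 7 numbers: the shift along the tool's x, y, z in cm, then the turn, a rotation vector about the tool's x, y, z in rad, then the closure, from -1 (fully open) to 1 (shut). In form: [[[tx, ty, tz, wx, wy, wz, claw], ...]]. A call has 1 to 5 rows; each row is the pose to reach, as a shift and turn from the pose measured when the call began, along the tool's axes at that moment; what a row does not reach only later rows make up. A row lasts 1/12 s, in which the tool goes at most 41.7 mm and 7.16 degrees, less where a joint would pass 70% of its speed; a pose out of reach is approached as far as the arm can. A call with a gripper value outside its range is refused whole. The fingers move at their own pace and stop on an object; FORCE is the grip in N (left out, the last holds). Time passes only in rows, so rows that repeat a pose let the fingers close. It gives the time, the measured TCP pose, the force and the opening at its end, in the units of the state.
- arm.read_state(): the state, without advancing time (a new reading comes with each control period).
- arm.get_image(name): name is "scene" or "top" or "wrist"; returns a dict with "pixels" (420x560x3 uint8, blue, green, red), "z_map" (420x560 float32, m along the optical axis (not along the pixel's ray), 0 where there is no reading), "fx", "fy", "cx", "cy" (pixels), "k1" (the pictures are not rectified: a ray, as slopes to the right and down, at radius r is drawn at 1 + k1 r^2 times it, then the intrinsics apply), "world_from_camera" (4x4, takes a point from camera to world coordinates). Camera axes: x right, y up, looking along -z (the intrinsics and any distortion apply to the point x, -y, -z); pixel columns grow to the right and rows downward; lengths in m; the calibration is good to about 2 mm. A picture is of the moment at which its call begins.
- arm.finish_job(): hands the job in, once; it reports no verdict.
The state is a dict: "time_s": time; "joint_positions": joint angles; "joint_velocities": joint speeds; "joint_torque": joint torques, N m; "tcp_pos": TCP position; "tcp_rot": TCP orientation; "force": force on the tool from outside, world axes, zero at the start; "ft_torque": the same for the moment, N m; "grip_width": finger opening in m.
Only numpy, scipy, OpenCV 4.12 (cv2) and the standard library are available. Lean on these libraries where they do the work, as an engineer would, in place of code of your own. Each camera call takes 0.05 s, during which the arm holds its last target.

### The job

Open the small glaze cupboard with the teal door, which has no handle: with a fingertip, press the door in at its free edge until the catch lets go, take your hand away so that it springs ajar by itself, then put a fingertip behind the free edge and ease the door wide open, about square to the cupboard. Only touch and push the door, do not pinch it, and pick up or knock none of the things on the bench or on the cupboard. Finish with the door standing open and the hand clear.

Things in the scene. Friction and masses are not known exactly. Their poses are not given: they have to be found in the camera images.
- cupboard: Fixed plywood cupboard, left half of the bench, front turned roughly to world -y. Carcass 220 deep (its x) x 280 wide (y) x 280 mm high. Origin: centre of its underside. Front faces its own -x: front plane at x = -110 mm, the shut teal door's inner face 7 mm in front of it. Hinges (brass) at its -y side, away from the robot; free edge at +y, nearer the robot. A bowl stands on top, far half.
- door: Flat door 276 wide x 268 high x 16 mm, 0.75 kg: teal outer face, plywood inner face, pale free edge, no handle, clay thumb marks near its top free corner; bottom 10 mm and top 278 mm above the table. Origin: foot of the hinge axis, at the inner face. Axes turn with it: -x out of the teal face (x = -16 mm), y from hinge to free edge (y = 276 mm), z up.
- door_angle (a joint): Door angle, rad: 0 shut, + opens (anticlockwise from above); stops at -0.024 and 1.9. Pressing the free edge in 4 to 5 mm (about 3 N; firm stop at 6 mm) trips the catch for good; as the hand draws back, a sprung plunger (mid height, near the free edge) pushes the door out to about 0.25, a gap of some 70 mm there. Beyond, it swings with light friction (under 1 N at the free edge) and stays where left.
- door_press (a point): Point on the teal outer face at which to press: 30 mm in from the free edge and 40 mm below the door's top (238 mm above the table). Moves with the door, axes as door (its -x points straight out of the teal face).
- door_edge (a point): Top corner of the free edge, at the inner face (278 mm above the table). Moves with the door, axes as door.
- door_hinge (a point): Point on the vertical hinge axis, at the inner face, level with the door's top (278 mm above the table). Axes as door.
- banding_wheel: Bystander: metal banding wheel (hand turntable), disc 180 mm across, 58 mm high, right of the middle of the bench. Origin: centre of its underside.
- owl: Bystander: clay owl figure, 104 mm across, 150 mm high, standing on the banding wheel. Origin: centre of its underside.
- tool_pot: Bystander: blue pot of modelling tools and brushes, 84 mm across; pot 100 mm, tools to about 190 mm high. Origin: centre of its underside.
- glaze_jar: Bystander: pale glaze jar with black lid, 72 mm across, 95 mm high. Origin: centre of its underside.
- slip_bottle: Bystander: tan slip bottle with red cap, 60 mm across, 150 mm high. Origin: centre of its underside.
- wood_tool: Bystander: wooden modelling knife lying flat, 175 x 18 x 10 mm, along its x. Origin: under its handle's middle.
- bisque_bowl: Bystander: pink-brown bowl 100 mm across, 55 mm high, on the cupboard's top. Origin: centre of its underside.

How it is judged:
On the way, in this order (a step that is already met when the one before it is completed fails the run):
1. the door is pressed in past flush, against the catch, with the fingers (value of joint door_angle below -0.005 rad and contact force between the fingers and door above 0.5 N).
2. the catch has let go and the door stands ajar with nothing of the robot touching it (value of joint door_angle between 0.12 and 0.8 rad and contact force between each of the fingers, the arm and door below 0.1 N), for 0.2 s.
3. the door is swung wide open (value of joint door_angle above 1.25 rad), for 0.2 s.
At the end, for the whole second after the job is handed in: The door stands still, open by more than 1.25 rad (72 degrees), and no bystander is more than 25 mm from where it began (value of joint door_angle above 1.25 rad and velocity of joint door_angle between -0.05 and 0.05 rad/s and not (distance of banding_wheel from where it was at the start of the episode above 0.025 m) and not (distance of owl from where it was at the start of the episode above 0.025 m) and not (distance of tool_pot from where it was at the start of the episode above 0.025 m) and not (distance of glaze_jar from where it was at the start of the episode above 0.025 m) and not (distance of slip_bottle from where it was at the start of the episode above 0.025 m) and not (distance of wood_tool from where it was at the start of the episode above 0.025 m) and not (distance of bisque_bowl from where it was at the start of the episode above 0.025 m)); the robot touches nothing.
It fails at once if the door is pinched: its outer and inner faces are squeezed by the fingers at once (2 N each) (contact force between the fingers and door_c1 above 2 N and contact force between the fingers and door_c0 above 2 N).
It fails at once if the door is flung (over 4 rad/s) (velocity of joint door_angle above 4 rad/s).
It fails at once if a bystander is lifted, carried or knocked more than 25 mm (distance of any of banding_wheel, owl, tool_pot, glaze_jar, slip_bottle, wood_tool, bisque_bowl from where it was at the start of the episode above 0.025 m).
It also fails if it takes over 48 s, if anything falls off the work surface, if the arm or the gripper's body presses on something with over 40 N, if the wrist force passes 120 N, or if a joint passes its speed limit or range.

## Working session

There is one attempt and no reset: what is moved stays moved. The work goes in short steps, Python scripts to look and compute and a shell command to move; the robot and the scene stay as the last step left them, time stands still between calls to the robot, and variables do not carry over. Pictures are saved under pics/ and viewed, and the job is handed in when it is done.

```bash
ls; mkdir -p pics; python3 - <<'E'
from station import arm
import cv2,numpy as np
print(arm.read_state())
for n in ["scene","top","wrist"]:
    d=arm.get_image(n); cv2.imwrite(f"pics/{n}0.png",d["pixels"]); np.savez(f"{n}0.npz",**d)
    print(n,d["fx"],d["cx"],d["cy"],d["k1"],np.round(d["world_from_camera"],3).tolist(),(d["z_map"]>0).mean())
E
```

```text
pics
{'time_s': 0.0, 'joint_positions': array([ 1.48608419e+00,  3.59372791e-01,  1.10388552e-02, -3.58009830e-04,
       -1.22409465e+00, -2.88116437e-01]), 'joint_velocities': array([-0.00066697, -0.00011823, -0.00146125,  0.00192407,  0.00015151,
       -0.00156033]), 'joint_torque': array([ 1.55885991e-03, -5.83318806e+01,  2.93420041e+01,  6.93667352e+00,
       -5.99776773e-03, -1.32005468e-06]), 'tcp_pos': array([0.24569488, 0.62812954, 0.2094627 ]), 'tcp_rot': array([ 1.65560185,  1.56912972, -1.8589413 ]), 'force': array([-0.82003917,  0.45486627, -0.08940111]), 'ft_torque': array([0.03236874, 0.02048925, 0.03054369]), 'grip_width': 0.08554424495368633}
scene 506.068146804848 273.97495297402594 206.09121747301077 -0.10442370437617092 [[0.764, -0.393, 0.513, 1.238], [0.646, 0.478, -0.596, -0.706], [-0.011, 0.786, 0.619, 0.954], [0.0, 0.0, 0.0, 1.0]] 0.9855357142857143
top 425.6073588223175 273.4342922639427 206.75625763311473 -0.06758074854389289 [[-0.005, 0.988, -0.152, 0.35], [-1.0, -0.008, -0.023, 0.044], [-0.024, 0.151, 0.988, 1.53], [0.0, 0.0, 0.0, 1.0]] 0.9962414965986395
wrist 378.5569747748877 286.2698350917266 210.6526779529752 -0.03566569609420707 [[-0.364, 0.896, 0.256, 0.311], [-0.931, -0.35, -0.099, 0.603], [0.001, -0.274, 0.962, 0.373], [0.0, 0.0, 0.0, 1.0]] 0.9959948979591837
```

View pics/scene0.png

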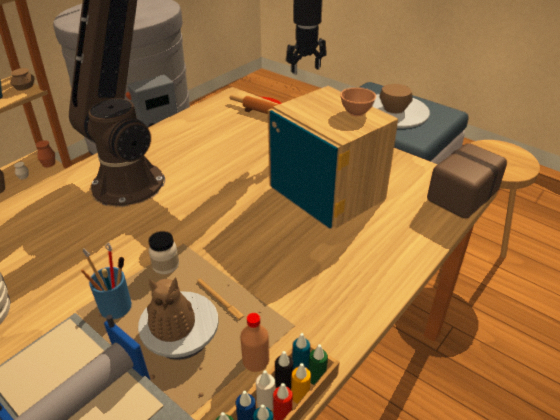

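View pics/top0.png

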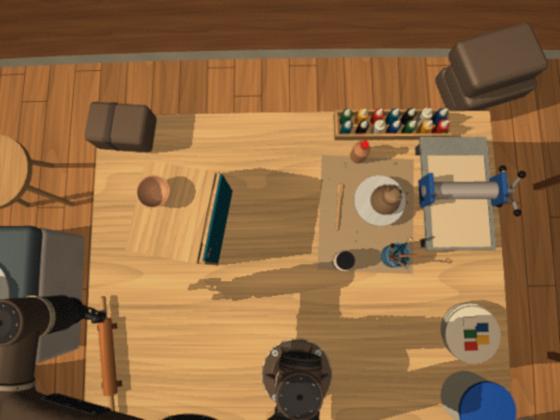

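View pics/wrist0.png

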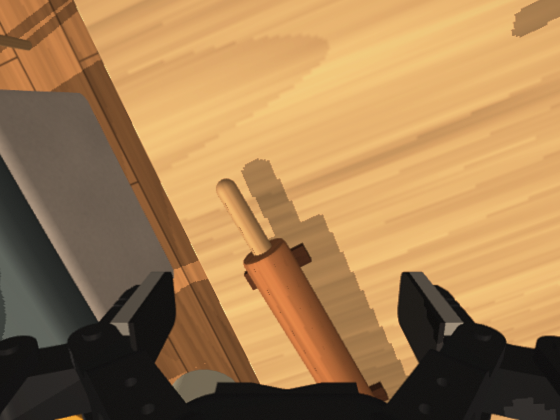

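The scene view shows the teal door at about (270–335, 112–218), with its free edge on the left at (270, 115–185). In the top view its strip runs from about (207, 262), the free edge, to (230, 177), the hinge. Next I'll measure it.

```bash
cat > h.py <<'E'
import numpy as np,cv2
def load(n):
    return dict(np.load(n,allow_pickle=True))
def rays(d,uv):
    uv=np.asarray(uv,float).reshape(-1,2)
    x=(uv[:,0]-d["cx"])/d["fx"]; y=(uv[:,1]-d["cy"])/d["fy"]
    u,v=x.copy(),y.copy()
    for _ in range(15):
        s=1+d["k1"]*(u*u+v*v); u,v=x/s,y/s
    T=d["world_from_camera"]
    return T[:3,3], np.stack([u,-v,-np.ones_like(u)],1)@T[:3,:3].T
def atz(d,uv,z):
    o,r=rays(d,uv); return o+r*((z-o[2])/r[:,2])[:,None]
def depth(d,uv):
    uv=np.asarray(uv).reshape(-1,2); o,r=rays(d,uv)
    z=d["z_map"][uv[:,1].astype(int),uv[:,0].astype(int)]
    return o+r*z[:,None]
def teal(d):
    h=cv2.cvtColor(d["pixels"],cv2.COLOR_BGR2HSV)
    return cv2.inRange(h,(85,120,25),(110,255,140))
E
python3 - <<'E'
from h import *
P={}
for n,box in (("scene",(255,100,350,230)),("top",(195,165,240,275))):
    d=load(n+"0.npz"); m=teal(d); k=np.zeros_like(m); k[box[1]:box[3],box[0]:box[2]]=255
    m=cv2.morphologyEx(m&k,cv2.MORPH_OPEN,np.ones((3,3)))
    c=max(cv2.findContours(m,0,2)[0],key=cv2.contourArea)
    q=cv2.approxPolyDP(c,4,True)[:,0]; print(n,cv2.contourArea(c),q.tolist())
    print(" z=.278",np.round(atz(d,q,.278),3).tolist()); print(" z=.01",np.round(atz(d,q,.010),3).tolist())
    e=cv2.erode(m,np.ones((5,5))) if n=="scene" else cv2.erode(m,np.ones((3,3)))
    uv=np.argwhere(e)[:,::-1]; X=depth(d,uv); c0=np.median(X,0)
    u,s,vt=np.linalg.svd(X-X.mean(0),full_matrices=False)
    print(" plane n",vt[2],"mean",X.mean(0),"rms",s[2]/len(X)**.5, "z range",X[:,2].min(),X[:,2].max())
    if n=="scene":
        o,r=rays(d,q); t=((X.mean(0)-o)@vt[2])/(r@vt[2]); print(" corners",np.round(o+r*t[:,None],3).tolist())
d=load("top0.npz")
im=cv2.resize(d["pixels"][150:280,100:260],None,fx=4.5,fy=4.5,interpolation=cv2.INTER_CUBIC);cv2.imwrite("pics/topz.png",im)
E
```

```text
scene 4804.5 [[270, 112], [270, 120], [280, 129], [277, 133], [271, 128], [272, 186], [330, 226], [336, 148]]
 z=.278 [[0.39, 0.268, 0.278], [0.421, 0.232, 0.278], [0.475, 0.21, 0.278], [0.482, 0.189, 0.278], [0.452, 0.199, 0.278], [0.627, -0.002, 0.278], [0.81, -0.033, 0.278], [0.646, 0.226, 0.278]]
 z=.01 [[0.054, 0.654, 0.01], [0.097, 0.604, 0.01], [0.172, 0.574, 0.01], [0.182, 0.544, 0.01], [0.141, 0.558, 0.01], [0.385, 0.277, 0.01], [0.64, 0.234, 0.01], [0.411, 0.595, 0.01]]
 plane n [-0.44203437 -0.86002413 -0.25488057] mean [0.53232301 0.24044909 0.15887497] rms 0.033571479476301236 z range 0.025539708886889834 0.954026573930665
 corners [[0.364, 0.298, 0.257], [0.342, 0.322, 0.213], [0.417, 0.279, 0.227], [0.379, 0.312, 0.185], [0.33, 0.34, 0.173], [0.118, 0.585, -0.285], [0.649, 0.221, 0.024], [0.756, 0.053, 0.403]]
top 968.0 [[222, 177], [206, 246], [212, 249], [205, 260], [217, 261], [230, 195]]
 z=.278 [[0.634, 0.227, 0.278], [0.427, 0.272, 0.278], [0.418, 0.254, 0.278], [0.385, 0.274, 0.278], [0.382, 0.239, 0.278], [0.579, 0.202, 0.278]]
 z=.01 [[0.695, 0.267, 0.01], [0.443, 0.321, 0.01], [0.432, 0.299, 0.01], [0.393, 0.324, 0.01], [0.389, 0.28, 0.01], [0.628, 0.236, 0.01]]
 plane n [-1.82773847e-01 -9.83154983e-01 -2.19326308e-05] mean [0.51706565 0.25155956 0.1772896 ] rms 0.000484162294816726 z range 0.05958251546120108 0.28240624161904426
```

View pics/topz.png

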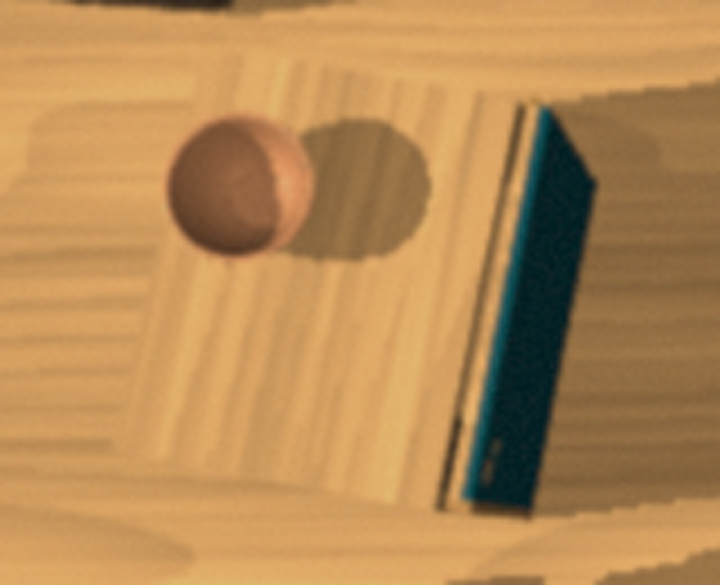

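```bash
python3 - <<'E'
from h import *
d=load("scene0.npz"); m=teal(d); k=np.zeros_like(m); k[100:230,255:350]=255; m=cv2.erode(m&k,np.ones((5,5)))
X=depth(d,np.argwhere(m)[:,::-1])
for _ in range(6):
    c=np.median(X,0); c=X.mean(0); vt=np.linalg.svd(X-c,full_matrices=False)[2]; r=(X-c)@vt[2]; X=X[abs(r)<max(.003,2*r.std())]
print("scene plane",vt[2],c,r.std(),len(X))
t=load("top0.npz")
# zoom -> pix
Z=lambda p:(np.array(p)/4.5+np.array([100,150])-.4)
for nm,p,z in (("free top outer",(462,500),.278),("free inner top",(446,508),.278),("hinge outer top",(545,105),.278),("bottom free",(530,515),.01),("bottom hinge",(596,183),.01)):
    print(nm,np.round(atz(t,Z(p),z),3))
for nm,p,z in (("sc top free",(269.5,112),.278),("sc bot free",(271.5,188),.01),("sc bot hinge",(333,220),.01),("sc top hinge",(338,150),.278)): print(nm,np.round(atz(d,p,z),3))
im=cv2.resize(d["pixels"][90:235,240:410],None,fx=4,fy=4,interpolation=cv2.INTER_CUBIC);cv2.imwrite("pics/scz.png",im)
E
```

```text
scene plane [ 0.18138017  0.98341128 -0.00186852] [0.52956077 0.24447253 0.15619146] 0.0014130704089802125 3849
free top outer [[0.383 0.282 0.278]]
free inner top [[0.378 0.293 0.278]]
hinge outer top [[0.647 0.231 0.278]]
bottom free [[0.379 0.279 0.01 ]]
bottom hinge [[0.645 0.229 0.01 ]]
sc top free [[0.389 0.267 0.278]]
sc bot free [[0.39  0.268 0.01 ]]
sc bot hinge [[0.631 0.262 0.01 ]]
sc top hinge [[0.655 0.221 0.278]]
```

View pics/scz.png

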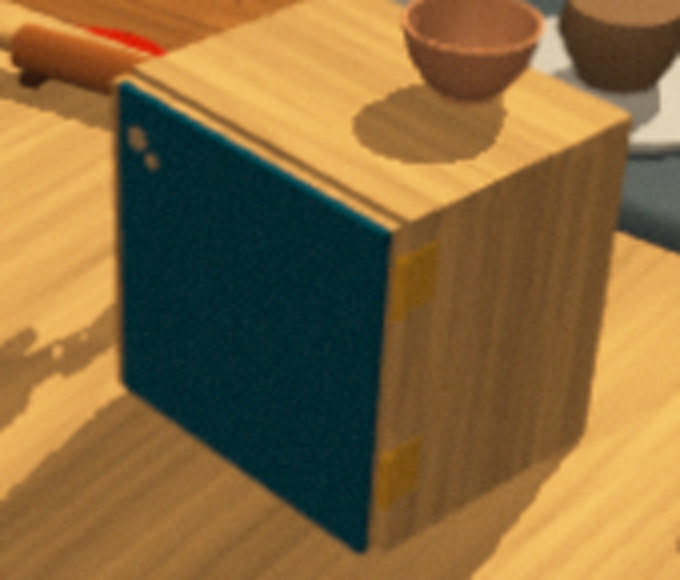

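```bash
cat >> h.py <<'E'
from scipy.spatial.transform import Rotation as Rn
def pose(s): return np.array(s["tcp_pos"]),Rn.from_euler("xyz",s["tcp_rot"])
def go(p=None,R=None):
    """print the shift (cm) and turn in the tool's axes to world pose"""
    from station import arm
    s=arm.read_state(); p0,R0=pose(s)
    print("t %.2f"%s["time_s"],"pos",np.round(p0,4),"F",np.round(s["force"],2),"w",round(float(s["grip_width"]),3),"q",np.round(s["joint_positions"],2))
    print("axes xyz(cols):\n",np.round(R0.as_matrix(),3))
    if p is not None: print("shift cm",np.round(R0.inv().apply(np.array(p)-p0)*100,2))
    if R is not None:
        v=(R0.inv()*R).as_rotvec(); print("turn",np.round(v,3),np.degrees(np.linalg.norm(v)))
E
python3 - <<'E'
from h import *
go([.246,.628,.42])
t=load("top0.npz")
b=atz(t,[[154,192]],.32); print(b)
print("over-front target"); go([.38,.16,.42])
E
```

```text
t 0.15 pos [0.2458 0.6283 0.2097] F [-0.29 -0.1  -0.03] w 0.085 q [ 1.49  0.36  0.01 -0.   -1.22 -0.29]
axes xyz(cols):
 [[-0.    -0.364 -0.931]
 [-0.001 -0.931  0.364]
 [-1.     0.001 -0.   ]]
shift cm [-21.03   0.04  -0.04]
[[0.58230397 0.42089071 0.32      ]]
over-front target
t 0.15 pos [0.2458 0.6283 0.2097] F [-0.29 -0.1  -0.03] w 0.085 q [ 1.49  0.36  0.01 -0.   -1.22 -0.29]
axes xyz(cols):
 [[-0.    -0.364 -0.931]
 [-0.001 -0.931  0.364]
 [-1.     0.001 -0.   ]]
shift cm [-20.98  38.75 -29.56]
```

```bash
python3 -m jog '[[[-21,0,0,0,0,0,1],[-21,0,0,0,0,0,1],[-21,0,0,0,0,0,1],[-21,0,0,0,0,0,1],[-21,0,0,0,0,0,1]]]' 30; python3 -c "
from h import *
go([.37,.16,.42])"
```

```text
time_s: 0.57
tcp_pos: [0.2457, 0.6279, 0.4208]
tcp_rot: [1.656, 1.569, -1.858]
force: [0.4, 1.5, 0.5]
grip_width: 0.0256
t 0.57 pos [0.2457 0.6279 0.4208] F [0.35 1.53 0.54] w 0.026 q [ 1.49  0.31  0.41 -0.   -1.67 -0.29]
axes xyz(cols):
 [[-0.    -0.364 -0.931]
 [-0.001 -0.931  0.364]
 [-1.     0.001 -0.   ]]
shift cm [  0.14  39.05 -28.62]
```

```bash
python3 -m jog '[[[0,18,-15.3,0,0,0,1],[0,18,-15.3,0,0,0,1],[0,18,-15.3,0,0,0,1],[0,18,-15.3,0,0,0,1],[0,18,-15.3,0,0,0,1]]]'; python3 -c "
from h import *
go([.40,.18,.42])"
```

```text
time_s: 0.98
tcp_pos: [0.3135, 0.4295, 0.4205]
tcp_rot: [1.552, 1.569, -1.962]
force: [0.9, -0.1, 0.2]
grip_width: 0.0004
t 0.98 pos [0.3135 0.4295 0.4205] F [ 0.93 -0.06  0.25] w 0.0 q [ 1.31  0.06  0.09 -0.   -1.61 -0.11]
axes xyz(cols):
 [[-0.001 -0.364 -0.931]
 [-0.002 -0.931  0.364]
 [-1.     0.002  0.   ]]
shift cm [  0.08  20.09 -17.13]
```

```bash
python3 -m jog '[[[0,20,-17,0,0,0,1],[0,20,-17,0,0,0,1],[0,20,-17,0,0,0,1],[0,20,-17,0,0,0,1],[0,20,-17,0,0,0,1]]]'; python3 - <<'E'
from h import *
go()
import sys
n=np.array([-.182,-.983,0]);n/=np.linalg.norm(n)
x=np.array([0,0,-np.cos(.35)])-n*np.sin(.35); z=np.cross(x,n); z/=np.linalg.norm(z); y=np.cross(z,x)
go([.405,.19,.42],Rn.from_matrix(np.stack([x,y,z],1)))
E
```

```text
time_s: 1.4
tcp_pos: [0.3808, 0.2323, 0.421]
tcp_rot: [1.606, 1.57, -1.907]
force: [1.4, -0.1, 0.3]
grip_width: 0.0
t 1.40 pos [0.3808 0.2323 0.421 ] F [ 1.43 -0.1   0.3 ] w 0.0 q [ 0.99 -0.1  -0.06  0.   -1.61  0.21]
axes xyz(cols):
 [[-0.    -0.363 -0.932]
 [-0.001 -0.932  0.363]
 [-1.     0.001 -0.   ]]
t 1.40 pos [0.3808 0.2323 0.421 ] F [ 1.43 -0.1   0.3 ] w 0.0 q [ 0.99 -0.1  -0.06  0.   -1.61  0.21]
axes xyz(cols):
 [[-0.    -0.363 -0.932]
 [-0.001 -0.932  0.363]
 [-1.     0.001 -0.   ]]
shift cm [ 0.1   3.06 -3.79]
turn [-0.187 -0.033 -0.35 ] 22.807831671418
```

```bash
python3 -m jog '[[[0,3,-3.8,-0.06,-0.01,-0.11,1],[0,3,-3.8,-0.12,-0.02,-0.22,1],[0,3,-3.8,-0.187,-0.033,-0.32,1],[0,3,-3.8,-0.187,-0.033,-0.35,1],[0,3,-3.8,-0.187,-0.033,-0.35,1]]]'; python3 - <<'E'
from h import *
go([.407,.20,.23])
from station import arm
d=arm.get_image("wrist");cv2.imwrite("pics/w1.png",d["pixels"]);np.savez("w1.npz",**d)
E
```

```text
time_s: 1.82
tcp_pos: [0.4051, 0.1884, 0.4219]
tcp_rot: [-1.575, 1.217, 1.381]
force: [0.5, -0.5, -0.6]
grip_width: -0.0002
t 1.82 pos [0.4051 0.1884 0.4219] F [ 0.46 -0.52 -0.58] w -0.0 q [ 0.65 -0.22 -0.11 -0.24 -1.42  0.74]
axes xyz(cols):
 [[ 0.066 -0.173 -0.983]
 [ 0.34  -0.922  0.185]
 [-0.938 -0.347 -0.001]]
shift cm [18.4   5.56  0.05]
```

View pics/w1.png

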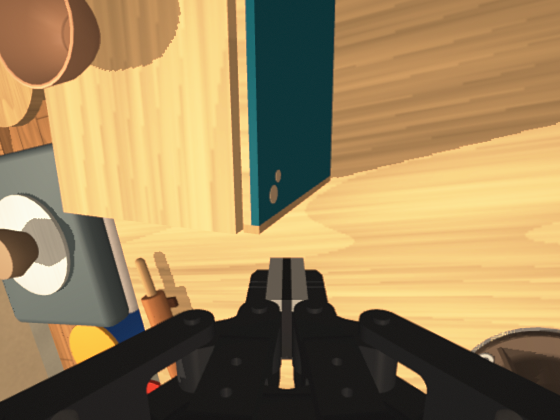

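The wrist view shows the door's free top corner at about (250–262, 226–233), with the thumb marks at (275, 185). The closed fingertips are at (287, 262).

```bash
python3 - <<'E'
from h import *
d=load("w1.npz")
print(atz(d,[[260,226],[246,232]],.278).round(4), atz(d,[[330,179]],.01).round(4))
m=cv2.erode(teal(d),np.ones((9,9))); k=np.zeros_like(m);k[:225,255:335]=255
X=depth(d,np.argwhere(m&k)[:,::-1])
for _ in range(5):
    c=X.mean(0);v=np.linalg.svd(X-c,full_matrices=False)[2];r=(X-c)@v[2];X=X[abs(r)<max(.002,2*r.std())]
print(v[2],c,r.std(),len(X), "y at .413:",c[1]-((.413-c[0])*v[2][0]+(.238-c[2])*v[2][2])/v[2][1])
im=cv2.resize(d["pixels"][130:270,200:360],None,fx=4.5,fy=4.5);cv2.imwrite("pics/w1z.png",im)
E
```

```text
[[0.3831 0.2727 0.278 ]
 [0.3784 0.2881 0.278 ]] [[0.3774 0.2754 0.01  ]]
[ 1.81676689e-01  9.83358003e-01 -7.86960499e-04] [0.49891737 0.252782   0.18336565] 0.0003688673783119712 13386 y at .413: 0.2686990647229006
```

View pics/w1z.png

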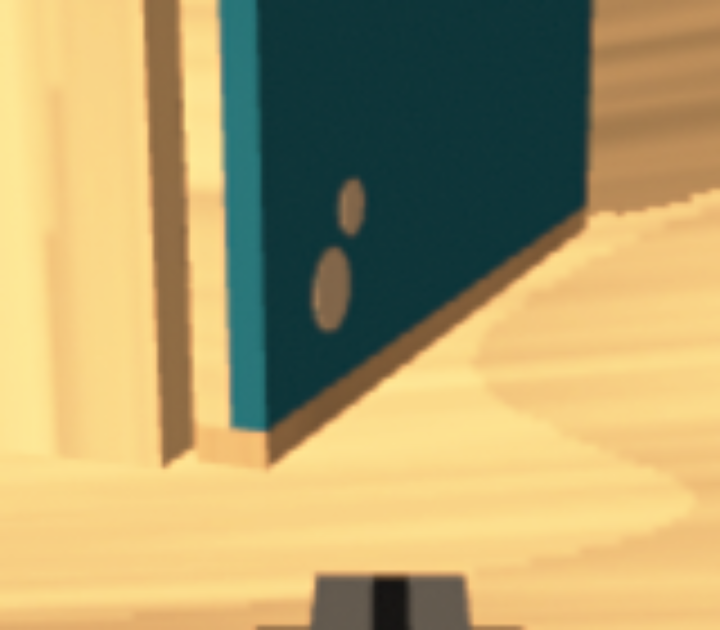

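```bash
python3 -m jog '[[[3.6,1.1,0,0,0,0,1],[7.2,2.2,0,0,0,0,1],[10.8,3.3,0,0,0,0,1],[14.4,4.4,0,0,0,0,1],[18,5.4,0,0,0,0,1]]]'; python3 - <<'E'
from h import *
from station import arm
go([.411,.24,.235])
p=np.array([.410,.2692,.238]); print("dist to face",(np.array(arm.read_state()["tcp_pos"])-p)@np.array([-.1817,-.9834,0]))
E
```

```text
time_s: 2.28
tcp_pos: [0.4069, 0.2003, 0.232]
tcp_rot: [-1.572, 1.222, 1.385]
force: [-0.1, 1.0, 0.3]
grip_width: -0.0002
t 2.28 pos [0.4069 0.2003 0.232 ] F [-0.15  1.04  0.31] w -0.0 q [ 0.67 -0.14 -0.46 -0.27 -1.    0.83]
axes xyz(cols):
 [[ 0.063 -0.173 -0.983]
 [ 0.336 -0.924  0.184]
 [-0.94  -0.342 -0.   ]]
shift cm [ 1.08 -3.84  0.32]
dist to face 0.06837040134257469
```

```bash
python3 -m jog '[[[0.7,-1.9,0,0,0,0,1],[1.4,-3.8,0,0,0,0,1],[1.4,-3.8,0,0,0,0,1]]]'; python3 -m jog '[[[0.17,-0.47,0,0,0,0,1],[0.17,-0.47,0,0,0,0,1]]]';python3 -m jog '[[[0.17,-0.47,0,0,0,0,1],[0.17,-0.47,0,0,0,0,1]]]'; python3 -c "
from h import *
go()"
```

```text
time_s: 2.53
tcp_pos: [0.4143, 0.2427, 0.2303]
tcp_rot: [-1.567, 1.225, 1.392]
force: [-0.3, 1.1, 0.9]
grip_width: 0.0
time_s: 2.7
tcp_pos: [0.415, 0.249, 0.2296]
tcp_rot: [-1.564, 1.227, 1.396]
force: [0.4, 0.8, 0.5]
grip_width: -0.0003
time_s: 2.87
tcp_pos: [0.4159, 0.2546, 0.2295]
tcp_rot: [-1.563, 1.228, 1.397]
force: [-0.2, -0.2, -0.4]
grip_width: 0.0001
t 2.87 pos [0.4159 0.2546 0.2295] F [-0.17 -0.25 -0.37] w 0.0 q [ 0.77 -0.09 -0.43 -0.24 -0.96  0.73]
axes xyz(cols):
 [[ 0.058 -0.17  -0.984]
 [ 0.331 -0.926  0.18 ]
 [-0.942 -0.336  0.003]]
```

```bash
for i in 1; do python3 -m jog '[[[0.07,-0.19,0.1,0,0,0,1],[0.07,-0.19,0.1,0,0,0,1]]]'; done; python3 -m jog '[[[0.07,-0.19,0.1,0,0,0,1],[0.07,-0.19,0.1,0,0,0,1]]]'; python3 -m jog '[[[0.07,-0.19,0.1,0,0,0,1],[0.07,-0.19,0.1,0,0,0,1]]]'
```

```text
time_s: 3.03
tcp_pos: [0.4153, 0.2569, 0.2296]
tcp_rot: [-1.564, 1.228, 1.397]
force: [0.2, 0.4, 0.3]
grip_width: -0.0002
time_s: 3.2
tcp_pos: [0.4146, 0.2591, 0.2298]
tcp_rot: [-1.564, 1.227, 1.396]
force: [-0.4, -0.6, -0.5]
grip_width: 0.0001
time_s: 3.37
tcp_pos: [0.414, 0.2614, 0.23]
tcp_rot: [-1.565, 1.227, 1.395]
force: [0.1, -0.2, -0.2]
grip_width: -0.0002
```

```bash
python3 -m jog '[[[0.07,-0.19,0.1,0,0,0,1],[0.07,-0.19,0.1,0,0,0,1]]]'; python3 -m jog '[[[0.07,-0.19,0.05,0,0,0,1],[0.07,-0.19,0.05,0,0,0,1]]]'; python3 -m jog '[[[0.07,-0.19,0,0,0,0,1],[0.07,-0.19,0,0,0,0,1]]]'
```

```text
time_s: 3.53
tcp_pos: [0.4134, 0.2637, 0.23]
tcp_rot: [-1.565, 1.227, 1.395]
force: [0.6, 0.9, -0.0]
grip_width: -0.0004
time_s: 3.7
tcp_pos: [0.4133, 0.2661, 0.23]
tcp_rot: [-1.565, 1.227, 1.395]
force: [0.7, 0.3, 1.3]
grip_width: 0.0
time_s: 3.87
tcp_pos: [0.4135, 0.2679, 0.2299]
tcp_rot: [-1.564, 1.227, 1.396]
force: [-0.9, -1.4, 2.0]
grip_width: -0.0001
```

```bash
python3 -m jog '[[[0.07,-0.19,0,0,0,0,1],[0.07,-0.19,0,0,0,0,1]]]'; python3 -m jog '[[[0.07,-0.19,0,0,0,0,1],[0.07,-0.19,0,0,0,0,1]]]'; python3 - <<'E'
from h import *
from station import arm
go()
d=arm.get_image("wrist");cv2.imwrite("pics/w2.png",d["pixels"]);np.savez("w2.npz",**d)
E
```

```text
time_s: 4.03
tcp_pos: [0.4137, 0.2698, 0.2298]
tcp_rot: [-1.564, 1.228, 1.396]
force: [-1.5, -3.1, 1.9]
grip_width: 0.0
time_s: 4.2
tcp_pos: [0.4141, 0.2718, 0.2297]
tcp_rot: [-1.563, 1.228, 1.397]
force: [-1.5, -3.3, 2.4]
grip_width: 0.0001
t 4.20 pos [0.4141 0.2718 0.2297] F [-1.45 -3.32  2.36] w 0.0 q [ 0.81 -0.08 -0.43 -0.23 -0.95  0.68]
axes xyz(cols):
 [[ 0.058 -0.171 -0.984]
 [ 0.331 -0.926  0.18 ]
 [-0.942 -0.336  0.003]]
```

View pics/w2.png

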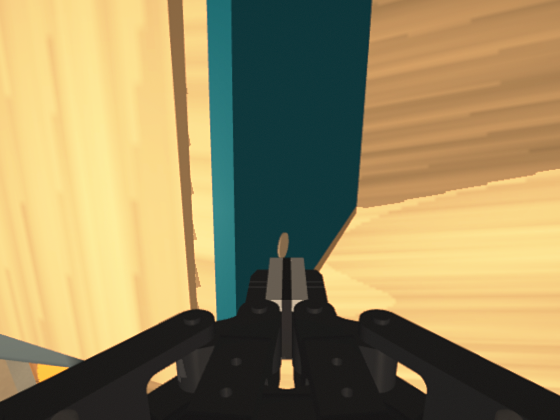

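The fingertip is against the teal face beside the thumb mark at (283, 245). The force shows contact, so I'll press on to the stop.

```bash
python3 -m jog '[[[0.05,-0.14,0,0,0,0,1],[0.05,-0.14,0,0,0,0,1]]]'; python3 -m jog '[[[0.05,-0.14,0,0,0,0,1],[0.05,-0.14,0,0,0,0,1]]]'
```

```text
time_s: 4.42
tcp_pos: [0.4142, 0.2723, 0.2296]
tcp_rot: [-1.563, 1.23, 1.397]
force: [-3.1, -8.3, 4.8]
grip_width: 0.0005
time_s: 4.58
tcp_pos: [0.4141, 0.2723, 0.2296]
tcp_rot: [-1.563, 1.233, 1.398]
force: [-3.1, -9.9, 6.9]
grip_width: 0.0
```

Firm stop reached, with the force rising to 9.9 N and no further travel. Now I'll draw back.

```bash
python3 -m jog '[[[-0.5,1.3,0,0,0,0,1],[-1,2.6,0,0,0,0,1],[-1.8,4.8,0,0,0,0,1],[-2.7,7.5,0,0,0,0,1],[-3.8,10.5,0,0,0,0,1]]]'; python3 -m jog '[[[0,0,0,0,0,0,1],[0,0,0,0,0,0,1],[0,0,0,0,0,0,1],[0,0,0,0,0,0,1]]]'; python3 - <<'E'
from h import *
from station import arm
go()
for n in ("wrist","scene"):
    d=arm.get_image(n);cv2.imwrite(f"pics/{n}3.png",d["pixels"]);np.savez(f"{n}3.npz",**d)
E
```

```text
time_s: 5.0
tcp_pos: [0.3935, 0.1617, 0.2307]
tcp_rot: [-1.564, 1.232, 1.398]
force: [1.0, -1.6, -0.3]
grip_width: -0.0002
time_s: 5.33
tcp_pos: [0.3936, 0.162, 0.2308]
tcp_rot: [-1.565, 1.231, 1.397]
force: [0.3, 0.3, -0.1]
grip_width: 0.0002
t 5.33 pos [0.3936 0.162  0.2308] F [ 0.28  0.25 -0.11] w 0.0 q [ 0.61 -0.17 -0.48 -0.28 -1.04  0.9 ]
axes xyz(cols):
 [[ 0.058 -0.169 -0.984]
 [ 0.328 -0.928  0.179]
 [-0.943 -0.333  0.002]]
```

View pics/wrist3.png

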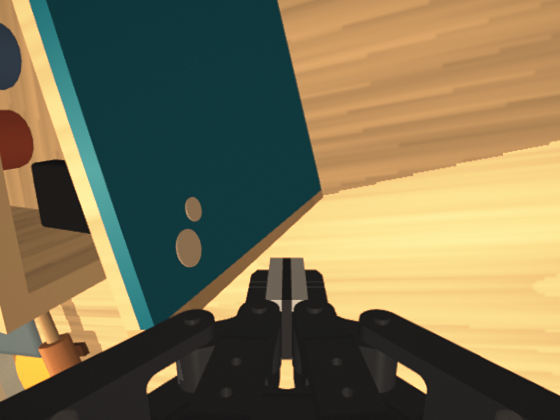

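View pics/scene3.png

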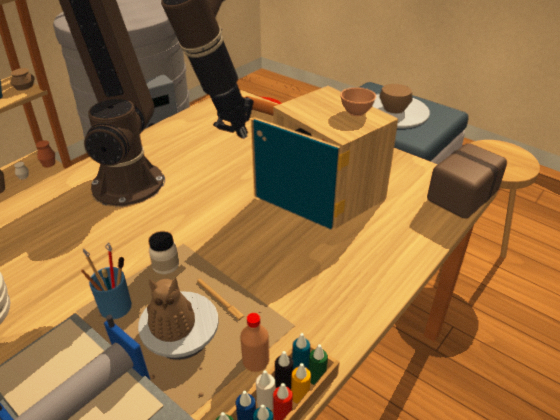

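The door has sprung ajar: its free top corner is now at about (150, 325) in the wrist view, and the cupboard's inside shows on the left. I'll measure the angle.

```bash
cat >> h.py <<'E'
def plane(d,box,er=9):
    m=cv2.erode(teal(d),np.ones((er,er))); k=np.zeros_like(m);k[box[1]:box[3],box[0]:box[2]]=255
    X=depth(d,np.argwhere(m&k)[:,::-1]); X=X[X[:,2]<.29]
    for _ in range(5):
        c=X.mean(0);v=np.linalg.svd(X-c,full_matrices=False)[2];r=(X-c)@v[2];X=X[abs(r)<max(.002,2*r.std())]
    n=v[2]*np.sign(-v[2][1] if abs(v[2][1])>.3 else v[2][0]); return n,c,r.std(),len(X)
E
python3 - <<'E'
from h import *
d=load("wrist3.npz"); n,c,s,l=plane(d,(60,0,310,250)); print(n,c,s,l)
a=np.arctan2(n[1],n[0])-np.arctan2(-.983,-.182); print("angle",a)
print("free outer",atz(d,[[150,325]],.278)," by scene",atz(load("scene3.npz"),[[251,122]],.278))
H=np.array([.3807+.983*.276+.182*.016-0, .2745-.182*.276+.983*.016]); e=np.array([np.cos(a+np.pi-.183),np.sin(a+np.pi-.183)])
print("hinge",H,"free inner pred",H+.276*e, "outer",H+.276*e+.016*n[:2])
E
```

```text
[ 7.96067958e-02 -9.96826178e-01  5.73321868e-04] [0.46832894 0.21092889 0.19474583] 0.0004038366444583888 47785
angle 0.2627655195845986
free outer [[0.38572891 0.20562569 0.278     ]]  by scene [[0.38795596 0.19010463 0.278     ]]
hinge [0.65492  0.239996] free inner pred [0.37979756 0.21800405] outer [0.38107127 0.20205484]
```

```bash
python3 - <<'E'
from h import *
from station import arm
d=load("wrist3.npz"); s=arm.read_state(); p,R=pose(s)
uv=np.array([[270,262],[304,262],[255,275],[320,275],[245,285],[325,285],[240,315],[190,320],[175,325],[380,320],[410,330],[100,380]])
T=R.inv().apply(depth(d,uv)-p)
for a,b in zip(uv,T): print(a,np.round(b*1000,0))
x=np.array([0,0,-1.]); n=np.array([-.182,-.983,0]);n/=np.linalg.norm(n); z=np.cross(x,n)
go([.39,.17,.36],Rn.from_matrix(np.stack([x,n,z],1)))
E
```

```text
[270 262] [-30.  -6. -12.]
[304 262] [239.  20. 106.]
[255 275] [-33. -12.  -8.]
[320 275] [-32.  13.  -7.]
[245 285] [264. -52. 148.]
[325 285] [230.  44. 130.]
[240 315] [-69. -13. -12.]
[190 320] [-73. -26. -13.]
[175 325] [-74. -30. -12.]
[380 320] [-74.  25. -14.]
[410 330] [-77.  32. -13.]
[100 380] [-95. -41. -12.]
t 5.43 pos [0.3935 0.1623 0.2305] F [ 0.08 -0.13 -0.31] w -0.0 q [ 0.61 -0.17 -0.48 -0.28 -1.04  0.9 ]
axes xyz(cols):
 [[ 0.057 -0.168 -0.984]
 [ 0.328 -0.928  0.178]
 [-0.943 -0.333  0.002]]
shift cm [-11.98  -4.96   0.51]
turn [0.004 0.003 0.339] 19.43570138233647
```

```bash
python3 -m jog '[[[-3,-1.2,0,0,0,0,1],[-6,-2.4,0,0,0,0.1,1],[-9,-3.7,0.2,0,0,0.2,1],[-12,-5,0.5,0,0,0.3,1],[-12,-5,0.5,0,0,0.339,1]]]'; python3 -c "
from h import *
go([.40,.256,.34])"
```

```text
time_s: 5.85
tcp_pos: [0.3925, 0.173, 0.3666]
tcp_rot: [-3.12, 1.566, -0.155]
force: [1.0, 1.9, 1.3]
grip_width: 0.0001
t 5.85 pos [0.3925 0.173  0.3666] F [1.   1.85 1.27] w 0.0 q [ 0.88 -0.13 -0.21  0.   -1.49  0.51]
axes xyz(cols):
 [[ 0.005 -0.176 -0.984]
 [-0.001 -0.984  0.176]
 [-1.    -0.    -0.005]]
shift cm [ 2.65 -8.3   0.73]
```

```bash
python3 -m jog '[[[0,-2.8,0.3,0,0,0,1],[0,-5.6,0.5,0,0,0,1],[0,-8.3,0.7,0,0,0,1],[1,-8.3,0.7,0,0,0,1],[2.5,-8.3,0.7,0,0,0,1]]]'; python3 - <<'E'
from h import *
from station import arm
go([.40,.257,.236])
d=arm.get_image("wrist");cv2.imwrite("pics/w4.png",d["pixels"]);np.savez("w4.npz",**d)
E
```

```text
time_s: 6.27
tcp_pos: [0.4005, 0.2586, 0.3412]
tcp_rot: [-3.087, 1.565, -0.119]
force: [0.2, 0.2, 0.0]
grip_width: -0.0002
t 6.27 pos [0.4005 0.2586 0.3412] F [0.24 0.18 0.03] w -0.0 q [ 0.99 -0.04 -0.18  0.   -1.43  0.4 ]
axes xyz(cols):
 [[ 0.005 -0.172 -0.985]
 [-0.001 -0.985  0.172]
 [-1.    -0.    -0.005]]
shift cm [10.52  0.17  0.07]
```

View pics/w4.png

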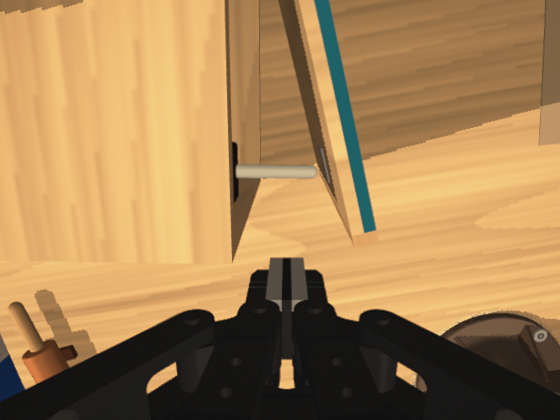

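The gap lies between the cupboard's front edge at x≈233 and the door's inner edge at about 350, with the fingertips at (287, 262). The white plunger rod at (275, 172) sits well below fingertip height. I'll go down.

```bash
python3 -m jog '[[[2.2,0.1,0,0,0,0,1],[4.4,0.1,0,0,0,0,1],[6.6,0.2,0.1,0,0,0,1],[8.8,0.2,0.1,0,0,0,1],[10.5,0.2,0.1,0,0,0,1]]]'; python3 - <<'E'
from h import *
from station import arm
go([.41,.235,.236])
d=arm.get_image("wrist");cv2.imwrite("pics/w5.png",d["pixels"]);np.savez("w5.npz",**d)
E
```

```text
time_s: 6.73
tcp_pos: [0.3971, 0.2547, 0.2308]
tcp_rot: [1.749, 1.566, -1.566]
force: [-1.2, 0.3, -0.5]
grip_width: -0.0003
t 6.73 pos [0.3971 0.2547 0.2308] F [-1.17  0.29 -0.49] w -0.0 q [ 0.99  0.   -0.38  0.   -1.19  0.4 ]
axes xyz(cols):
 [[ 0.    -0.173 -0.985]
 [-0.005 -0.985  0.173]
 [-1.     0.004 -0.001]]
shift cm [-0.51  1.72 -1.61]
```

View pics/w5.png

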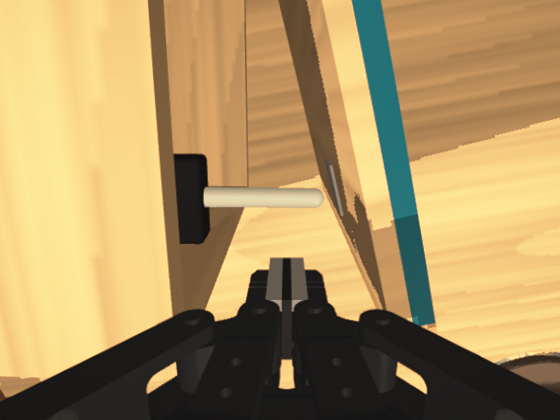

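The fingers are in the gap, clear of the plunger (205–322, 197) and of the door's inner face on the right. Next I'll compute the arc.

```bash
cat >> h.py <<'E'
def arc(phis,rho=.250,off=.015,zz=.232):
    from station import arm
    s=arm.read_state(); p,R=pose(s); H=np.array([.655,.240])
    c=p[:2]-H; print("t %.2f"%s["time_s"],"pos",np.round(p,4),"F",np.round(s["force"],1),"finger phi ~",round(float((np.arctan2(c[1],c[0])%(2*np.pi))-(np.pi-.183)+off/rho),3),"rho",round(float(np.hypot(*c)),3),"q",np.round(s["joint_positions"],2))
    for f in phis:
        a=np.pi-.183+f; e=np.array([np.cos(a),np.sin(a)]); n=np.array([-e[1],e[0]])
        w=H+rho*e-off*n; print(f,np.round(R.inv().apply(np.r_[w,zz]-p)*100,2))
E
python3 -c "
from h import *
arc([.26,.30,.35,.4,.45,.5])"
```

```text
t 6.78 pos [0.3959 0.2537 0.2278] F [-1.5 -1.8 -4.4] finger phi ~ 0.19 rho 0.259 q [ 0.99  0.01 -0.39  0.   -1.18  0.4 ]
0.26 [-0.41  1.62 -1.17]
0.3 [-0.4   2.6  -1.38]
0.35 [-0.39  3.81 -1.69]
0.4 [-0.39  5.   -2.07]
0.45 [-0.38  6.18 -2.51]
0.5 [-0.37  7.33 -3.  ]
```

```bash
python3 -m jog '[[[-0.4,0.6,-1.0,0,0,0,1],[-0.4,1.2,-1.2,0,0,0,1],[-0.4,1.8,-1.2,0,0,0,1],[-0.4,2.6,-1.4,0,0,0,1],[-0.4,3.2,-1.5,0,0,0,1]]]'; python3 -c "
from h import *
arc([.34,.38,.42,.46,.5])"
```

```text
time_s: 7.2
tcp_pos: [0.4051, 0.2191, 0.2327]
tcp_rot: [1.357, 1.564, -1.958]
force: [0.5, 1.4, 0.5]
grip_width: 0.0001
t 7.20 pos [0.4051 0.2191 0.2327] F [0.5 1.4 0.5] finger phi ~ 0.327 rho 0.251 q [ 0.93 -0.01 -0.4   0.   -1.19  0.47]
0.34 [ 0.07  0.32 -0.12]
0.38 [ 0.07  1.28 -0.4 ]
0.42 [ 0.08  2.23 -0.73]
0.46 [ 0.09  3.16 -1.09]
0.5 [ 0.09  4.08 -1.49]
```

```bash
python3 -m jog '[[[0,0.7,-0.2,0,0,0,1],[0,1.5,-0.5,0,0,0,1],[0,2.4,-0.8,0,0,0,1],[0,3.2,-1.1,0,0,0,1],[0,4.1,-1.5,0,0,0,1]]]'; python3 - <<'E'
from h import *
from station import arm
arc([.55,.6,.65,.7,.75])
d=arm.get_image("wrist");cv2.imwrite("pics/w6.png",d["pixels"]);np.savez("w6.npz",**d)
E
```

```text
time_s: 7.62
tcp_pos: [0.413, 0.1752, 0.2331]
tcp_rot: [1.374, 1.564, -1.941]
force: [-0.0, 0.3, -0.0]
grip_width: -0.0001
t 7.62 pos [0.413  0.1752 0.2331] F [-0.   0.3 -0. ] finger phi ~ 0.504 rho 0.251 q [ 0.85 -0.04 -0.42  0.   -1.19  0.55]
0.55 [ 0.11  1.02 -0.52]
0.6 [ 0.12  2.11 -1.12]
0.65 [ 0.13  3.18 -1.78]
0.7 [ 0.13  4.21 -2.5 ]
0.75 [ 0.14  5.2  -3.26]
```

View pics/w6.png

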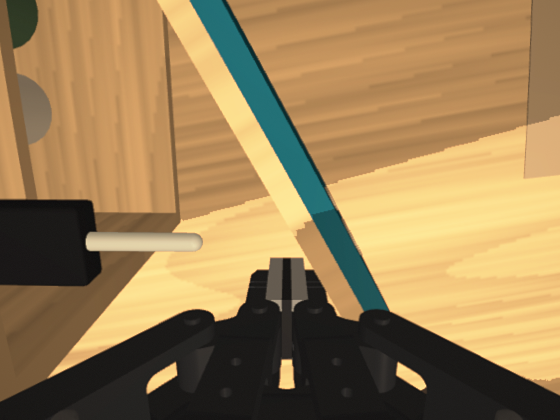

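The door swings with the finger. Its strip now runs diagonally from (190, 0) to (380, 310), with the fingertip behind it and the plunger left clear at (90–200, 241). I'll continue.

```bash
python3 -m jog '[[[0,1.0,-0.5,0,0,0,1],[0.1,2.1,-1.1,0,0,0,1],[0.1,3.2,-1.8,0,0,0,1],[0.1,4.2,-2.5,0,0,0,1],[0.1,5.2,-3.3,0,0,0,1]]]'; python3 -c "
from h import *
arc([.8,.85,.9,.95,1.0])"
```

```text
time_s: 8.08
tcp_pos: [0.4366, 0.1162, 0.2323]
tcp_rot: [1.342, 1.564, -1.974]
force: [-0.1, 0.5, 0.8]
grip_width: 0.0001
t 8.08 pos [0.4366 0.1162 0.2323] F [-0.1  0.5  0.8] finger phi ~ 0.759 rho 0.251 q [ 0.7  -0.03 -0.42  0.   -1.19  0.69]
0.8 [ 0.04  0.74 -0.73]
0.85 [ 0.04  1.65 -1.59]
0.9 [ 0.05  2.52 -2.49]
0.95 [ 0.05  3.34 -3.44]
1.0 [ 0.05  4.11 -4.42]
```

```bash
python3 -m jog '[[[0,0.8,-0.8,0,0,0,1],[0,1.7,-1.6,0,0,0,1],[0,2.5,-2.5,0,0,0,1],[0,3.3,-3.4,0,0,0,1],[0,4.1,-4.4,0,0,0,1]]]'; python3 - <<'E'
from h import *
from station import arm
arc([1.05,1.1,1.15,1.2,1.25])
d=arm.get_image("scene");cv2.imwrite("pics/s7.png",d["pixels"]);np.savez("s7.npz",**d)
E
```

```text
time_s: 8.5
tcp_pos: [0.4729, 0.0673, 0.2324]
tcp_rot: [1.296, 1.563, -2.02]
force: [-0.3, 0.8, -0.7]
grip_width: 0.0
t 8.50 pos [0.4729 0.0673 0.2324] F [-0.3  0.8 -0.7] finger phi ~ 1.002 rho 0.251 q [ 0.56  0.02 -0.37  0.   -1.19  0.84]
1.05 [ 0.05  0.65 -1.01]
1.1 [ 0.05  1.32 -2.07]
1.15 [ 0.05  1.93 -3.16]
1.2 [ 0.05  2.49 -4.28]
1.25 [ 0.06  3.   -5.43]
```

View pics/s7.png

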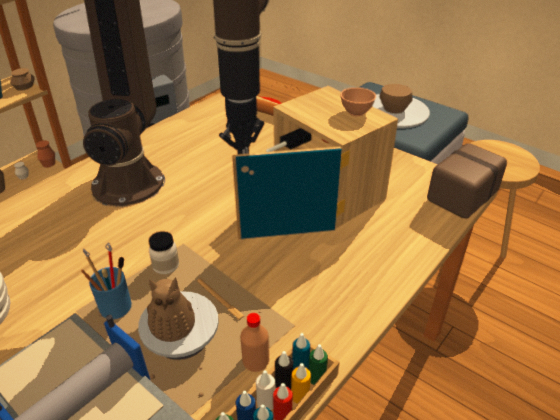

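In the scene view the teal face spans (235–340, 150–240), the hand is behind its top free corner, and the bystanders are unmoved. I'll continue.

```bash
python3 -m jog '[[[0,0.7,-1.0,0,0,0,1],[0,1.3,-2.1,0,0,0,1],[0,1.9,-3.2,0,0,0,1],[0,2.5,-4.3,0,0,0,1],[0,3.0,-5.4,0,0,0,1]]]'; python3 -c "
from h import *
arc([1.3,1.35,1.4,1.45,1.48])"
```

```text
time_s: 8.97
tcp_pos: [0.5226, 0.0267, 0.2324]
tcp_rot: [1.306, 1.562, -2.011]
force: [-0.3, 1.6, 0.4]
grip_width: -0.0001
t 8.97 pos [0.5226 0.0267 0.2324] F [-0.3  1.6  0.4] finger phi ~ 1.258 rho 0.251 q [ 0.43  0.1  -0.28  0.01 -1.2   0.96]
1.3 [ 0.04  0.31 -1.  ]
1.35 [ 0.04  0.69 -2.19]
1.4 [ 0.04  1.02 -3.4 ]
1.45 [ 0.04  1.29 -4.63]
1.48 [ 0.03  1.42 -5.37]
```

```bash
python3 -m jog '[[[0,0.3,-1.0,0,0,0,1],[0,0.7,-2.2,0,0,0,1],[0,1.0,-3.4,0,0,0,1],[0,1.3,-4.6,0,0,0,1],[0,1.4,-5.3,0,0,0,1]]]'; python3 -c "
from h import *
arc([1.5,1.55,1.6])"
python3 -m jog '[[[0,0,0,0,0,0,1],[0,0,0,0,0,0,1]]]'
python3 - <<'E'
from h import *
from station import arm
arc([1.5,1.55,1.6])
for n in ("scene","wrist","top"):
    d=arm.get_image(n);cv2.imwrite(f"pics/{n}8.png",d["pixels"]);np.savez(f"{n}8.npz",**d)
E
```

```text
time_s: 9.38
tcp_pos: [0.5738, 0.0029, 0.232]
tcp_rot: [1.299, 1.562, -2.018]
force: [0.3, 0.6, -1.0]
grip_width: -0.0005
t 9.38 pos [0.5738 0.0029 0.232 ] F [ 0.3  0.6 -1. ] finger phi ~ 1.484 rho 0.251 q [ 0.35  0.18 -0.18  0.01 -1.21  1.04]
1.5 [ 0.    0.04 -0.4 ]
1.55 [ 0.    0.19 -1.65]
1.6 [-0.    0.26 -2.89]
time_s: 9.55
tcp_pos: [0.5742, 0.0026, 0.2316]
tcp_rot: [1.244, 1.561, -2.074]
force: [0.0, 0.1, -0.2]
grip_width: 0.0001
t 9.55 pos [0.5742 0.0026 0.2316] F [ 0.   0.1 -0.2] finger phi ~ 1.486 rho 0.251 q [ 0.35  0.18 -0.18  0.01 -1.21  1.04]
1.5 [-0.04  0.02 -0.36]
1.55 [-0.05  0.16 -1.61]
1.6 [-0.05  0.24 -2.86]
```

View pics/wrist8.png

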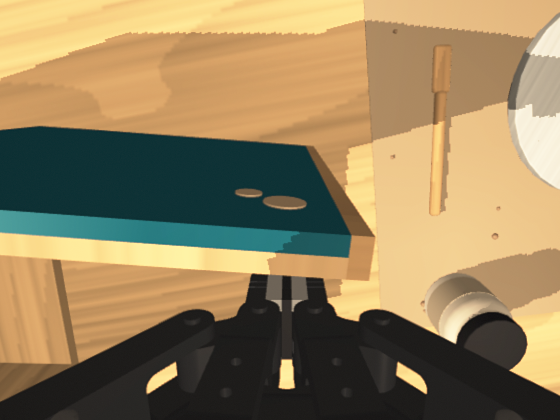

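View pics/top8.png

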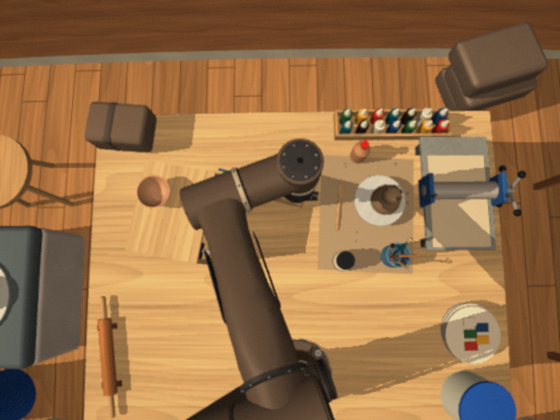

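```bash
python3 -m jog '[[[0,0,1.5,0,0,0,1],[0,0,3.5,0,0,0,1],[0,0,6,0,0,0,1],[-3,0,7,0,0,0,1],[-6,0,7,0,0,0,1]]]'; python3 -m jog '[[[-4,0,0,0,0,0,1],[-8,0,0,0,0,0,1],[-10,0,0,0,0,0,1],[-10,0,0,0,0,0,1]]]';  python3 - <<'E'
from h import *
from station import arm
go()
d=load("wrist8.npz"); n,c,s,l=plane(d,(0,130,330,230)); print(n,c,s,l,"angle",np.arctan2(n[1],n[0])-np.arctan2(-.983,-.182))
for k in ("scene","wrist","top"):
    d=arm.get_image(k);cv2.imwrite(f"pics/{k}9.png",d["pixels"]);np.savez(f"{k}9.npz",**d)
E
```

```text
time_s: 10.12
tcp_pos: [0.5012, 0.0156, 0.2923]
tcp_rot: [1.078, 1.56, -2.237]
force: [0.3, 0.4, 1.0]
grip_width: 0.0
time_s: 10.45
tcp_pos: [0.5031, 0.0167, 0.3984]
tcp_rot: [2.125, 1.564, -1.19]
force: [-0.8, -0.3, -0.8]
grip_width: -0.0002
t 10.45 pos [0.5031 0.0167 0.3984] F [-0.76 -0.27 -0.77] w -0.0 q [ 0.43  0.   -0.02  0.01 -1.55  0.97]
axes xyz(cols):
 [[ 0.003 -0.172 -0.985]
 [-0.006 -0.985  0.172]
 [-1.     0.006 -0.004]]
[ 0.96833442 -0.24965373  0.00121228] [0.62005331 0.06333264 0.20418146] 0.000272955163662346 24537 angle 1.5015478823232746
```

View pics/wrist9.png

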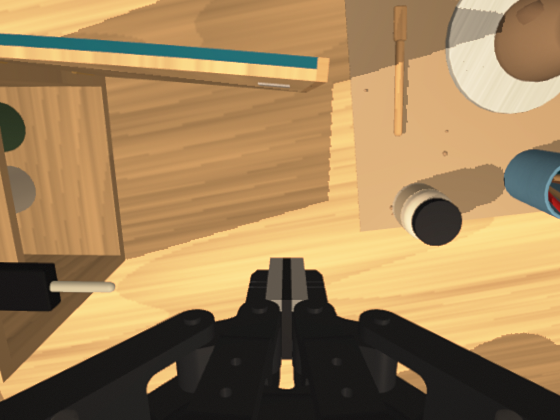

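View pics/scene9.png

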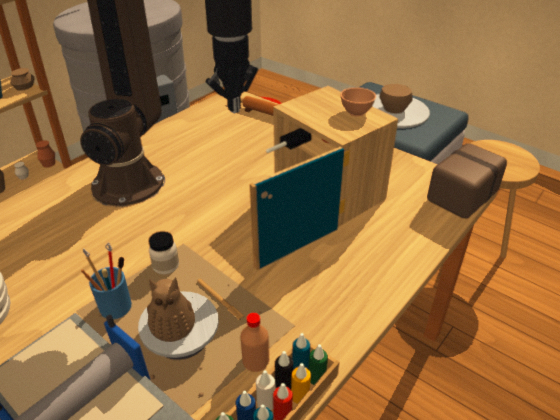

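The door stands square to the cupboard: in the wrist view its top strip lies at (0–325, 40–85), with the hand well clear at (287, 262). The bystanders look unchanged in the scene view. I'll do a last check for stillness and then hand in.

```bash
python3 -m jog '[[[0,0,0,0,0,0,1],[0,0,0,0,0,0,1],[0,0,0,0,0,0,1],[0,0,0,0,0,0,1],[0,0,0,0,0,0,1]]]'; python3 - <<'E'
from h import *
from station import arm
d=arm.get_image("scene"); a=load("scene9.npz"); z=load("scene0.npz")
for q in (a,d):
    n,c,s,l=plane(q,(250,150,350,265),5); print("angle",np.arctan2(n[1],n[0])-np.arctan2(-.983,-.182),s,l)
print(np.abs(d["pixels"][150:270,245:350].astype(int)-a["pixels"][150:270,245:350]).mean())
for nm,b in (("bench",(85,225,280,380)),("bowl",(335,85,380,118))):
    x0,y0,x1,y1=b; g=[cv2.cvtColor(i["pixels"][y0:y1,x0:x1],6).astype(np.float32) for i in (z,d)]
    print(nm,"shift px",cv2.phaseCorrelate(g[0],g[1]), "pixels changed",(abs(g[0]-g[1])>40).mean())
print(arm.read_state()["joint_velocities"].round(3)); arm.finish_job()
E
```

```text
time_s: 11.02
tcp_pos: [0.5012, 0.0167, 0.3917]
tcp_rot: [1.01, 1.56, -2.305]
force: [0.6, 0.2, -0.1]
grip_width: 0.0002
angle 1.501407970527581 0.0012367400359129463 4969
angle 1.4998646641409685 0.0012253961164193545 4900
2.4747883597883598
bench shift px ((0.07654009465252898, 0.028494805770051812), 0.7672031505107879) pixels changed 0.1714805624483044
bowl shift px ((0.5528712756382674, 0.021480941374253604), 1.0151097374197877) pixels changed 0.0
[-0.003 -0.001  0.004  0.     0.    -0.   ]
the job is handed in; nothing more can be done
```

The door is open at about 1.50 rad (86°), the hand is clear, and the job is handed in at about 11 s of the 48 s allowed.

- **Press:** I pressed the teal face beside its free edge with the closed fingertips, about 34 mm in and 230 mm up. The wrist force built up to about 10 N at the firm stop.
- **Ajar:** I drew the hand back about 110 mm and the door sprang open to 0.26 rad with nothing touching it.
- **Swing:** I lowered the fingertips into the gap and pushed the inner face round an arc. Then I backed off and raised the hand to about 0.39 m.

**Last checks:**
- **Door:** the wrist and scene cameras both gave 1.50 rad. Two scene readings about half a second apart matched to 0.002 rad, so the door is still.
- **Bystanders:** the image shift since the start was about 0.1 px for the things on the bench and 0.6 px for the bowl, so I saw no movement. About 17% of the bench pixels changed brightness; I put that down to shadows of the arm and door but did not check it.
- **Disagreements:** the first scene and top views placed the door face about 5 mm apart. The wrist camera agreed with the top view, and contact came about 1 to 2 mm of fingertip travel short of the place it gave.

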